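Seat a hump-mould bat on the wheel's pins by feel

ROBOT

A 6-joint arm with a two-finger parallel gripper is mounted at the origin on a cart in front of the work surface, level with it; the furniture and walls round the work are solid. World frame = base frame: x ahead of the robot, y to its left, z up, the work surface at z = 0. Lengths are in m, angles in rad, forces in N, time in s.
With the tool pointing down it reaches from about 0.25 to 0.85 m from the base axis. Payload 12.5 kg.
Tool frame: the origin (TCP) lies midway between the tips of the shut fingers; the grasp point (between the pads) lies 19 mm behind it; z points along the fingers, y is the line along which they close (so a half turn about z gives the same grasp; the last joint's range is limited). The gripper opens to 93 mm and grips with 3 to 60 N. Pads are 15 mm wide; open, the fingers measure 128 mm over their backs; the gripper's body (75 mm by 188 mm) begins 65 mm behind the grasp point.
Start: joints at [-1.343, 0.351, 1.652, -0, 1.139, -0.085], TCP at [0.169, -0.523, 0.219] pointing down, gripper open.
Joint ranges: [-2.75, 2.75], [-0.79, 2.1], [0.01, 2.65], [-1.57, 4.71], [0.07, 3.14], [-2.87, 2.87]. Speed limits (rad/s): [2.22, 2.22, 2.79, 3.14, 3.14, 3.14].

INTERFACE

Orientations are given as a rotation vector (axis times angle).
In Python, from rig import bot gives the robot as it stands.
- The arm moves only by the tool servo_tool, never from a script. Its argument "deltas" is a list of rows, each an object of numbers: "tx", "ty", "tz": the shift along the tool's x, y, z in mm; "rx", "ry", "rz": the turn, a rotation vector about the tool's x, y, z in degrees. In form: [{"tx": .., "ty": .., "tz": .., "rx": .., "ry": .., "rz": ..}, ...]. A call has 1 to 20 rows; each row shifts and turns the commanded pose from where the row before left it, along the tool's axes as they then stand; what a row does not reach is not made up. A row lasts 1/12 s, in which the tool goes at most 41.7 mm and 7.16 degrees, less where a joint would pass 70% of its speed; a pose out of reach is approached as far as the arm can. A call is refused whole if a number of a shift passes 41.7 or a number of a turn 7.16, either way. A call with a gripper value outside its range is refused whole. "fingers" is the finger opening in mm, from 0 to 93, set as the call begins (left out, the last holds). The fingers move at their own pace and stop on an object; "squeeze" is the grip in N (left out, the last holds). Time passes only in rows, so rows that do not move let the fingers close. It gives the time, the measured TCP pose, the force, the opening and the grip force at its end, in the units of the state.
- bot.state(): the state, without advancing time (a new reading comes with each control period).
- bot.get_image(name): name is "scene" or "top"; returns the picture (420x560x3 uint8, blue, green, red); there is no depth.
- bot.camera_model(name): a dict with "intrinsics" (3x3 intrinsics, pixels), "T" (4x4, takes a point from camera to world coordinates). Camera axes: x right, y down, z forward; pixel columns grow to the right and rows downward; lengths in m; the calibration is good to about 2 mm. A picture is of the moment at which its call begins. camera_model takes no time and is no camera call.
- bot.job_done(): hands the job in; it is judged then, once.
The state is a dict: "time": time; "joint_positions": joint angles; "qd": joint speeds; "joint_torque": joint torques, N m; "eef_pos": TCP position; "orientation": TCP orientation; "contact_force": force on the tool from outside, world axes, zero at the start; "ft_torque": the same for the moment, N m; "gripper_width": finger opening in m; "grasp_force": force on a finger pad.
Only numpy, scipy, OpenCV 4.12 (cv2) and the standard library are available. Lean on these libraries where they do the work, as an engineer would, in place of code of your own. Each camera call takes 0.05 s, during which the arm holds its last target. There are 200 camera calls.

TASK

Take the plywood bat by the plaster hump on it and mount it on the small table wheel: lay it level on the tips of the wheel's two pins and, pressing lightly, slide it about until you feel both pin holes drop over the pins and the bat lies flat and fully down on the steel plate; then let go. Never push the bat against the wheel with more than 40 N, and leave the jar, mug, small bottle and loose plaster mould beside it alone.

Things in the scene. Friction and masses are not known exactly. Their poses are not given: they have to be found in the camera images.
- bat_grip (a point): Centre of the oblong plaster hump glued on the middle of the loose bat: flat upright sides, 84 (x) x 46 (y) x 42 mm (z), with a low 52 mm wide footing 4 mm high. The point is 30 mm above the bat's underside, 21 mm above the plywood, 21 mm below the hump's top; z up. Grasp the hump across its 46 mm (along y), finger tips above the plywood.
- bat: The loose plywood bat, 180 (x) x 116 (y) x 9 mm, 0.45 kg within 25%, lying flat; origin at the centre of its underside. Two through holes, 12 mm in diameter with square edges, lie on its x axis 65 mm either side of the centre. It may go on either way round.
- wheel_seat (a point): Point on the axis of the wheel, level with the top of the steel pin plate, 63 mm above the table; z up, x parallel to the line of the two pins. With the bat seated bat_grip is 30 mm above this point's height; resting on the pin tips, 37 mm above.
- wheel: Fixed table wheel that does not turn: aluminium head 210 mm across, origin on its axis at the table. On it a steel plate 164 x 84 x 5 mm with two pins 9 mm thick, 7 mm high, 130 mm apart along x. The plate is screwed on firmly by hand: the middle between the pins lies up to 8 mm off the axis along x and also along y (unreported, differs each time); the pin line's direction is true.
- jar: Bystander to be left alone: jar with a yellow lid; origin at the centre of its underside.
- mould: Bystander to be left alone: small plaster mould; origin at the centre of its underside.
- mug: Bystander to be left alone: white mug; origin at the centre of its underside.
- glaze: Bystander to be left alone: small roll-top bottle with a green cap; origin at the centre of its underside.

How it is judged:
On the way, in this order (a step that is already met when the one before it is completed fails the run):
1. the bat is lifted clear of the table and brought above the wheel (z of bat_grip in the frame of wheel_seat above 0.0335 m and horizontal distance between bat_grip and wheel_seat below 0.03 m), for 0.2 s.
2. the bat is fully down over both pins (horizontal distance between bat_grip and wheel_seat below 0.015 m and z of bat_grip in the frame of wheel_seat between 0.027 and 0.032 m and angle between bat_grip's own z axis and vertical below 0.03 rad and angle between the x axis of bat_grip and the x axis of wheel_seat, either way round below 0.08 rad), for 0.2 s.
At the end, for the whole second after the job is handed in: The bat lies at rest flat on the wheel's pin plate with both pins in its holes: hump centre 27 to 32 mm above the plate and within 15 mm of the wheel's axis, tilted less than 0.03 rad, its x axis within 0.08 rad of the pin line (either way round), let go (all of step 2 and linear speed of bat below 0.01 m/s); the robot touches nothing.
It fails at once if the bat is pushed against the wheel with more than 40 N (contact force between bat and wheel above 40 N).
It fails at once if the jar with a yellow lid is moved more than 20 mm (distance of jar from where it was at the start of the episode above 0.02 m).
It fails at once if the small plaster mould is moved more than 20 mm (distance of mould from where it was at the start of the episode above 0.02 m).
It fails at once if the white mug is moved more than 20 mm (distance of mug from where it was at the start of the episode above 0.02 m).
It fails at once if the small roll-top bottle with a green cap is moved more than 20 mm (distance of glaze from where it was at the start of the episode above 0.02 m).
It also fails if it takes over 72 s, if anything falls off the work surface, if the arm or the gripper's body presses on something with over 40 N, if the wrist force passes 120 N, or if a joint passes its speed limit or range.

## Working session

There is one attempt and no reset: what is moved stays moved. The work goes in short steps, Python scripts to look and compute and a tool call to move; the robot and the scene stay as the last step left them, time stands still between calls to the robot, and variables do not carry over. Pictures are saved under pics/ and viewed, at most 10 in all, crops included, and the job is handed in when it is done.

Besides the shell and the picture viewer there is one more tool, called after "Call:" by a JSON object that holds its "fn" and its "kwargs", one argument or row to a line. servo_tool: Moves the arm, as the interface text tells. Its arguments: {"type":"object","properties":{"deltas":{"type":"array","items":{"type":"object","properties":{"tx":{"type":"number"},"ty":{"type":"number"},"tz":{"type":"number"},"rx":{"type":"number"},"ry":{"type":"number"},"rz":{"type":"number"}}}},"fingers":{"type":"number"},"squeeze":{"type":"number"}},"required":["deltas"]}

```bash
mkdir -p pics; python3 - <<'E'
from rig import bot
import cv2,numpy as np
for n in("scene","top"):
    cv2.imwrite(f"pics/{n}0.png",bot.get_image(n)); m=bot.camera_model(n); print(n,np.round(m["intrinsics"],1).tolist(),np.round(m["T"],4).tolist())
s=bot.state();print({k:np.round(v,3).tolist() for k,v in s.items()})
E
```

```text
scene [[480.7, 0.0, 276.8], [0.0, 480.7, 208.4], [0.0, 0.0, 1.0]] [[-0.8722, -0.2806, 0.4007, 0.0213], [-0.4888, 0.5321, -0.6914, 0.8707], [-0.0192, -0.7989, -0.6012, 0.9257], [0.0, 0.0, 0.0, 1.0]]
top [[520.7, 0.0, 277.4], [0.0, 520.7, 199.4], [0.0, 0.0, 1.0]] [[-0.1511, -0.968, 0.2003, 0.3493], [-0.9885, 0.1487, -0.0271, -0.0646], [-0.0035, -0.2021, -0.9794, 1.1935], [0.0, 0.0, 0.0, 1.0]]
{'time': 0.1, 'joint_positions': [-1.343, 0.351, 1.652, -0.0, 1.139, -0.085], 'qd': [0.001, -0.001, -0.002, 0.0, -0.0, 0.001], 'joint_torque': [0.001, -49.803, -28.57, 0.07, 0.024, -0.0], 'eef_pos': [0.169, -0.523, 0.218], 'orientation': [-3.102, -0.489, 0.0], 'contact_force': [-0.017, -0.673, -0.464], 'ft_torque': [0.038, -0.027, -0.011], 'grasp_force': 0.0, 'gripper_width': 0.093}
```

View pics/top0.png

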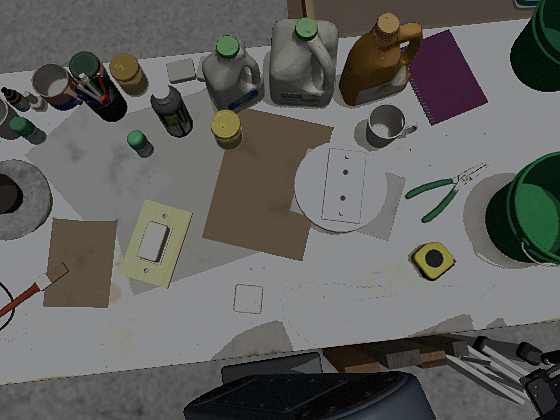

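View pics/scene0.png

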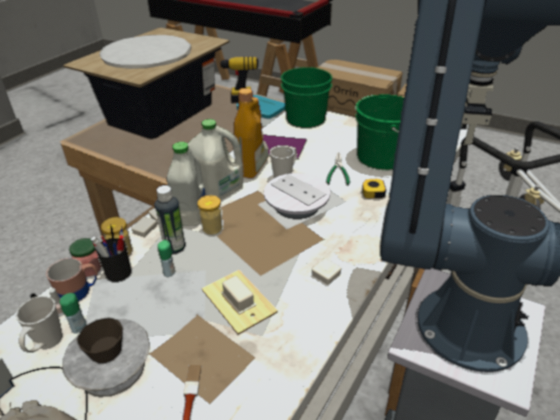

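The top view shows the yellow bat centred near (157,243) with its hump, and the wheel near (340,187) with a plate bearing dark dots. I'll zoom in and measure both.

```bash
cat > h.py <<'E'
from rig import bot
import cv2,numpy as np
def ray(n,u,v,z):
    m=bot.camera_model(n);K=np.array(m["intrinsics"]);T=np.array(m["T"])
    d=T[:3,:3]@np.linalg.solve(K,[u,v,1.]);o=T[:3,3]
    return o+d*(z-o[2])/d[2]
def proj(n,p):
    m=bot.camera_model(n);K=np.array(m["intrinsics"]);T=np.linalg.inv(np.array(m["T"]))
    q=K@(T[:3,:3]@np.array(p)+T[:3,3]);return q[:2]/q[2]
E
python3 - <<'E'
from h import *
im=cv2.imread("pics/top0.png")
a=cv2.resize(im[190:295,110:205],None,fx=5,fy=5,interpolation=cv2.INTER_CUBIC)
b=cv2.resize(im[135:240,290:395],None,fx=5,fy=5,interpolation=cv2.INTER_CUBIC)
a=cv2.copyMakeBorder(a,0,0,0,0,0)
cv2.imwrite("pics/z0.png",cv2.resize(np.hstack([a,b]),None,fx=.75,fy=.75))
hsv=cv2.cvtColor(im,cv2.COLOR_BGR2HSV)
print(hsv[213,150],hsv[243,157],hsv[220,280])
m=cv2.inRange(hsv,(20,50,100),(35,255,255));m[:190]=0;m[300:]=0;m[:,:105]=0;m[:,205:]=0
c=max(cv2.findContours(m,cv2.RETR_EXTERNAL,2)[0],key=cv2.contourArea)
w=np.array([ray("top",u,v,.009)[:2] for u,v in c[:,0]],np.float32)
print(cv2.minAreaRect(w), cv2.minAreaRect(c))
m=bot.camera_model("top")
E
```

```text
[ 35  46 139] [105   4 141] [16 76 87]
((0.5291411876678467, 0.18221266567707062), (0.091010682284832, 0.17986561357975006), 64.86380767822266) ((160.14999389648438, 244.55003356933594), (39.844696044921875, 80.6380844116211), 18.434947967529297)
```

View pics/z0.png

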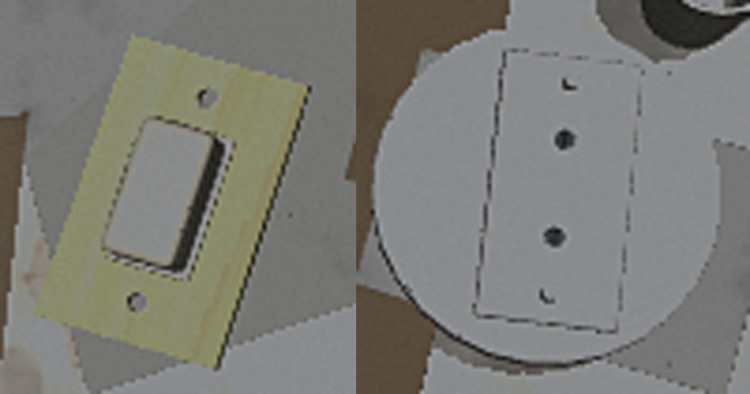

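Left part: the bat with two holes at crop (207,97) and (137,302). Right part: the plate outline, its two pins near crop (567,80) and (545,293), and two dark screws between them.

```bash
python3 - <<'E'
from h import *
A=lambda p,z:ray("top",110+(p[0])/3.75-.4,190+p[1]/3.75-.4,z)[:2]
B=lambda p,z:ray("top",290+(p[0]-356.25)/3.75-.4,135+p[1]/3.75-.4,z)[:2]
def rep(n,P):
    P=np.array(P);print(n,np.round(P,4).tolist(),"mean",np.round(P.mean(0),4),"edges",np.round(np.linalg.norm(P-np.roll(P,-1,0),axis=1),4),"dirs",[round(float(np.degrees(np.arctan2(*(P[(i+1)%len(P)]-P[i])[::-1]))),1) for i in range(len(P))])
rep("bat",[A(p,.009) for p in[(134,36),(310,87),(217,369),(33,315)]])
rep("holes",[A(p,.009) for p in[(207,97),(137,302)]])
rep("hump",[A(p,.051) for p in[(150,117),(215,135),(180,270),(104,247)]])
rep("plate",[B(p,.063) for p in[(505,49),(643,66),(617,331),(474,315)]])
rep("pins",[B(p,.069) for p in[(567,80),(544,293)]])
rep("screws",[B(p,.063) for p in[(564,139),(555,237)]])
im=cv2.imread("pics/top0.png")
# wheel rim: far points read from crop edges
P=np.array([B(p,.058) for p in[(373,190),(720,190),(400,110),(455,50),(705,265),(645,335),(540,362),(425,300)]])
M=np.c_[2*P,np.ones(len(P))];s=np.linalg.lstsq(M,(P**2).sum(1),rcond=None)[0];print("wheel",s[:2],np.sqrt(s[2]+s[:2]@s[:2]))
E
```

```text
bat [[0.6388, 0.2061], [0.5903, 0.1019], [0.4283, 0.1773], [0.477, 0.2835]] mean [0.5336 0.1922] edges [0.1149 0.1787 0.1168 0.1793] dirs [-115.0, 155.0, 65.4, -25.6]
holes [[0.5937, 0.1654], [0.4753, 0.2207]] mean [0.5345 0.1931] edges [0.1307 0.1307] dirs [155.0, -25.0]
hump [[0.5782, 0.192], [0.5616, 0.1551], [0.4855, 0.1839], [0.5056, 0.2265]] mean [0.5327 0.1894] edges [0.0405 0.0814 0.0471 0.0804] dirs [-114.2, 159.2, 64.7, -25.4]
plate [[0.681, -0.2299], [0.6578, -0.3102], [0.5014, -0.2653], [0.5235, -0.1842]] mean [ 0.5909 -0.2474] edges [0.0835 0.1627 0.0841 0.164 ] dirs [-106.1, 164.0, 74.8, -16.2]
pins [[0.6545, -0.2624], [0.5292, -0.2262]] mean [ 0.5918 -0.2443] edges [0.1305 0.1305] dirs [163.9, -16.1]
screws [[0.6204, -0.2552], [0.5623, -0.2393]] mean [ 0.5913 -0.2473] edges [0.0602 0.0602] dirs [164.7, -15.3]
wheel [ 0.59188058 -0.24134869] 0.10249659485660563
```

Call:
{"fn": "servo_tool", "kwargs": {
  "deltas": [
    {"rz": 7.15},
    {"rz": 7.15},
    {"rz": 7.15},
    {"rz": 7.15},
    {"rz": 7.15},
    {"rz": 7.15},
    {"tx": 1.4,"ty": -20},
    {"tx": 1.4,"ty": -40},
    {"tx": 1.4,"ty": -40},
    {"tx": 1.4,"ty": -40},
    {"tx": 1.4,"ty": -40},
    {"tx": 1.4,"ty": -40},
    {"tx": 1.4,"ty": -40},
    {"tx": 1.4,"ty": -40},
    {"tx": 1.4,"ty": -40},
    {"tx": 1.4,"ty": -40},
    {"tx": 1.4,"ty": -40},
    {"tx": 1.4,"ty": -40},
    {"tx": 1.4,"ty": -40},
    {"tx": 1.4,"ty": -40}
  ],
  "fingers": 93
}}

```text
invalid input at $.deltas[0]: expected keys tx, ty, tz, rx, ry, rz
```

Call:
{"fn": "servo_tool", "kwargs": {
  "deltas": [
    {"tx": 0,"ty": 0,"tz": 0,"rx": 0,"ry": 0,"rz": 7.15},
    {"tx": 0,"ty": 0,"tz": 0,"rx": 0,"ry": 0,"rz": 7.15},
    {"tx": 0,"ty": 0,"tz": 0,"rx": 0,"ry": 0,"rz": 7.15},
    {"tx": 0,"ty": 0,"tz": 0,"rx": 0,"ry": 0,"rz": 7.15},
    {"tx": 0,"ty": 0,"tz": 0,"rx": 0,"ry": 0,"rz": 7.15},
    {"tx": 0,"ty": 0,"tz": 0,"rx": 0,"ry": 0,"rz": 7.15},
    {"tx": 1.4,"ty": -20,"tz": 0,"rx": 0,"ry": 0,"rz": 0},
    {"tx": 1.4,"ty": -40,"tz": 0,"rx": 0,"ry": 0,"rz": 0},
    {"tx": 1.4,"ty": -40,"tz": 0,"rx": 0,"ry": 0,"rz": 0},
    {"tx": 1.4,"ty": -40,"tz": 0,"rx": 0,"ry": 0,"rz": 0},
    {"tx": 1.4,"ty": -40,"tz": 0,"rx": 0,"ry": 0,"rz": 0},
    {"tx": 1.4,"ty": -40,"tz": 0,"rx": 0,"ry": 0,"rz": 0},
    {"tx": 1.4,"ty": -40,"tz": 0,"rx": 0,"ry": 0,"rz": 0},
    {"tx": 1.4,"ty": -40,"tz": 0,"rx": 0,"ry": 0,"rz": 0},
    {"tx": 1.4,"ty": -40,"tz": 0,"rx": 0,"ry": 0,"rz": 0},
    {"tx": 1.4,"ty": -40,"tz": 0,"rx": 0,"ry": 0,"rz": 0},
    {"tx": 1.4,"ty": -40,"tz": 0,"rx": 0,"ry": 0,"rz": 0},
    {"tx": 1.4,"ty": -40,"tz": 0,"rx": 0,"ry": 0,"rz": 0},
    {"tx": 1.4,"ty": -40,"tz": 0,"rx": 0,"ry": 0,"rz": 0},
    {"tx": 1.4,"ty": -40,"tz": 0,"rx": 0,"ry": 0,"rz": 0}
  ],
  "fingers": 93
}}

```text
time: 1.77
eef_pos: [0.4154, -0.04, 0.2187]
orientation: [3.067, -0.679, 0.0]
contact_force: [1.0, -0.8, 0.5]
gripper_width: 0.0926
grasp_force: 0.0
```

Call:
{"fn": "servo_tool", "kwargs": {
  "deltas": [
    {"tx": 1.4,"ty": -40,"tz": 0,"rx": 0,"ry": 0,"rz": 0},
    {"tx": 1.4,"ty": -40,"tz": 0,"rx": 0,"ry": 0,"rz": 0},
    {"tx": 1.4,"ty": -40,"tz": 0,"rx": 0,"ry": 0,"rz": 0},
    {"tx": 1.4,"ty": -40,"tz": 0,"rx": 0,"ry": 0,"rz": 0},
    {"tx": 1.4,"ty": -40,"tz": 0,"rx": 0,"ry": 0,"rz": 0},
    {"tx": 1.4,"ty": -40,"tz": 0,"rx": 0,"ry": 0,"rz": 0},
    {"tx": 0,"ty": -22,"tz": 20,"rx": 0,"ry": 0,"rz": 0},
    {"tx": 0,"ty": 0,"tz": 40,"rx": 0,"ry": 0,"rz": 0},
    {"tx": 0,"ty": 0,"tz": 40,"rx": 0,"ry": 0,"rz": 0},
    {"tx": 0,"ty": 0,"tz": 20,"rx": 0,"ry": 0,"rz": 0},
    {"tx": 0,"ty": 0,"tz": 0,"rx": 0,"ry": 0,"rz": 0},
    {"tx": 0,"ty": 0,"tz": 0,"rx": 0,"ry": 0,"rz": 0},
    {"tx": 0,"ty": 0,"tz": 0,"rx": 0,"ry": 0,"rz": 0}
  ]
}}

```text
time: 2.85
eef_pos: [0.5342, 0.192, 0.1002]
orientation: [-3.066, 0.679, -0.003]
contact_force: [0.0, 0.3, 1.0]
gripper_width: 0.0931
grasp_force: 0.0
```

```bash
python3 - <<'E'
from h import *
s=bot.state();print(s["eef_pos"],s["orientation"])
p=np.array(s["eef_pos"][:2]);d=np.array([.534,.1925])-p;a=np.radians(-25)
print("tx,ty mm",1000*(d@[np.cos(a),np.sin(a)]),1000*(d@[np.sin(a),-np.cos(a)]))
im=bot.get_image("scene");cv2.imwrite("pics/s1.png",cv2.resize(im[180:360,140:340],None,fx=3,fy=3))
E
```

```text
[0.5342075  0.19204133 0.1002236 ] [-3.06626158e+00  6.79373228e-01 -2.84631553e-03]
tx,ty mm -0.3819050994719681 -0.32800231844134936
```

View pics/s1.png

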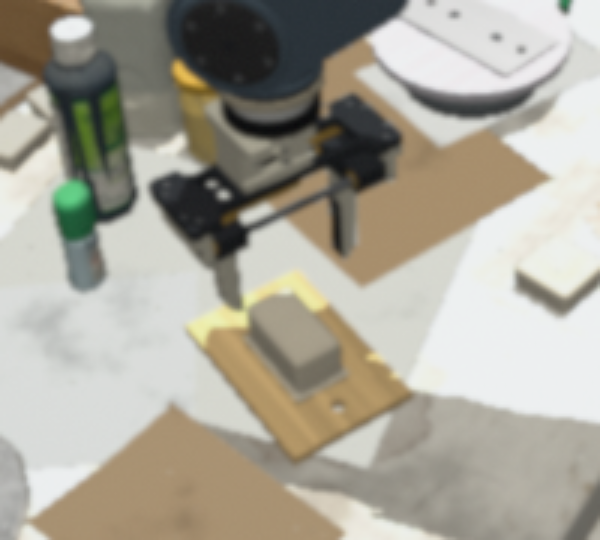

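The open fingers straddle the hump at crop (295,340), aligned with its short side, and the surroundings are clear. I'll go down and grip.

Call:
{"fn": "servo_tool", "kwargs": {
  "deltas": [
    {"tx": 0,"ty": 0,"tz": 30,"rx": 0,"ry": 0,"rz": 0},
    {"tx": 0,"ty": 0,"tz": 30,"rx": 0,"ry": 0,"rz": 0},
    {"tx": 0,"ty": 0,"tz": 14,"rx": 0,"ry": 0,"rz": 0},
    {"tx": 0,"ty": 0,"tz": 7.5,"rx": 0,"ry": 0,"rz": 0},
    {"tx": 0,"ty": 0,"tz": 0,"rx": 0,"ry": 0,"rz": 0},
    {"tx": 0,"ty": 0,"tz": 0,"rx": 0,"ry": 0,"rz": 0}
  ]
}}

```text
time: 3.4
eef_pos: [0.5343, 0.1921, 0.0186]
orientation: [-3.066, 0.679, -0.003]
contact_force: [-0.5, 0.5, 0.3]
gripper_width: 0.0932
grasp_force: 0.0
```

Call:
{"fn": "servo_tool", "kwargs": {
  "deltas": [
    {"tx": 0,"ty": 0,"tz": 0,"rx": 0,"ry": 0,"rz": 0},
    {"tx": 0,"ty": 0,"tz": 0,"rx": 0,"ry": 0,"rz": 0},
    {"tx": 0,"ty": 0,"tz": 0,"rx": 0,"ry": 0,"rz": 0},
    {"tx": 0,"ty": 0,"tz": 0,"rx": 0,"ry": 0,"rz": 0},
    {"tx": 0,"ty": 0,"tz": 0,"rx": 0,"ry": 0,"rz": 0},
    {"tx": 0,"ty": 0,"tz": 0,"rx": 0,"ry": 0,"rz": 0},
    {"tx": 0,"ty": 0,"tz": 0,"rx": 0,"ry": 0,"rz": 0},
    {"tx": 0,"ty": 0,"tz": 0,"rx": 0,"ry": 0,"rz": 0},
    {"tx": 0,"ty": 0,"tz": 0,"rx": 0,"ry": 0,"rz": 0},
    {"tx": 0,"ty": 0,"tz": 0,"rx": 0,"ry": 0,"rz": 0}
  ],
  "fingers": 30,
  "squeeze": 45
}}

```text
time: 4.23
eef_pos: [0.5334, 0.192, 0.0172]
orientation: [-3.067, 0.679, -0.0]
contact_force: [0.6, 2.0, -0.1]
gripper_width: 0.0457
grasp_force: 45.0
```

Call:
{"fn": "servo_tool", "kwargs": {
  "deltas": [
    {"tx": 0,"ty": 0,"tz": -5,"rx": 0,"ry": 0,"rz": 0},
    {"tx": 0,"ty": 0,"tz": -15,"rx": 0,"ry": 0,"rz": 0},
    {"tx": 0,"ty": 0,"tz": -25,"rx": 0,"ry": 0,"rz": 0},
    {"tx": 0,"ty": 0,"tz": -30,"rx": 0,"ry": 0,"rz": 0},
    {"tx": 0,"ty": 0,"tz": -30,"rx": 0,"ry": 0,"rz": 0},
    {"tx": 0,"ty": 0,"tz": -30,"rx": 0,"ry": 0,"rz": 0},
    {"tx": 0,"ty": 0,"tz": -20,"rx": 0,"ry": 0,"rz": 0},
    {"tx": 0,"ty": 0,"tz": -5,"rx": 0,"ry": 0,"rz": -2.9},
    {"tx": 0,"ty": 0,"tz": 0,"rx": 0,"ry": 0,"rz": -3},
    {"tx": 0,"ty": 0,"tz": 0,"rx": 0,"ry": 0,"rz": -3},
    {"tx": 0,"ty": 0,"tz": 0,"rx": 0,"ry": 0,"rz": 0},
    {"tx": 0,"ty": 0,"tz": 0,"rx": 0,"ry": 0,"rz": 0}
  ]
}}

```text
time: 5.23
eef_pos: [0.5329, 0.1917, 0.1769]
orientation: [3.11, -0.442, -0.001]
contact_force: [0.3, -0.7, -3.1]
gripper_width: 0.0457
grasp_force: 45.0
```

Call:
{"fn": "servo_tool", "kwargs": {
  "deltas": [
    {"tx": 5,"ty": 11,"tz": 0,"rx": 0,"ry": 0,"rz": 0},
    {"tx": 10,"ty": 23,"tz": 0,"rx": 0,"ry": 0,"rz": 0},
    {"tx": 15,"ty": 34,"tz": 0,"rx": 0,"ry": 0,"rz": 0},
    {"tx": 15,"ty": 34,"tz": 0,"rx": 0,"ry": 0,"rz": 0},
    {"tx": 15,"ty": 34,"tz": 0,"rx": 0,"ry": 0,"rz": 0},
    {"tx": 15,"ty": 34,"tz": 0,"rx": 0,"ry": 0,"rz": 0},
    {"tx": 15,"ty": 34,"tz": 0,"rx": 0,"ry": 0,"rz": 0},
    {"tx": 15,"ty": 34,"tz": 0,"rx": 0,"ry": 0,"rz": 0},
    {"tx": 15,"ty": 34,"tz": 0,"rx": 0,"ry": 0,"rz": 0},
    {"tx": 15,"ty": 34,"tz": 0,"rx": 0,"ry": 0,"rz": 0},
    {"tx": 15,"ty": 34,"tz": 0,"rx": 0,"ry": 0,"rz": 0},
    {"tx": 15,"ty": 34,"tz": 0,"rx": 0,"ry": 0,"rz": 0},
    {"tx": 8,"ty": 20,"tz": 0,"rx": 0,"ry": 0,"rz": 0},
    {"tx": 4,"ty": 10,"tz": 0,"rx": 0,"ry": 0,"rz": 0},
    {"tx": 0,"ty": 0,"tz": 0,"rx": 0,"ry": 0,"rz": 0},
    {"tx": 0,"ty": 0,"tz": 0,"rx": 0,"ry": 0,"rz": 0},
    {"tx": 0,"ty": 0,"tz": 0,"rx": 0,"ry": 0,"rz": 0},
    {"tx": 0,"ty": 0,"tz": 0,"rx": 0,"ry": 0,"rz": 0}
  ]
}}

```text
time: 6.73
eef_pos: [0.5915, -0.244, 0.1772]
orientation: [-3.111, 0.438, 0.0]
contact_force: [-0.2, 1.4, -3.7]
gripper_width: 0.0457
grasp_force: 45.0
```

```bash
python3 - <<'E'
from h import *
s=bot.state();print(s["eef_pos"],s["orientation"],s["contact_force"],s["gripper_width"])
o=s["orientation"];print(np.degrees(2*np.arctan2(o[1],o[0])))
p=np.array(s["eef_pos"][:2]);d=np.array([.5913,-.246])-p;a=np.radians(-16.1)
print("tx,ty mm",1000*(d@[np.cos(a),np.sin(a)]),1000*(d@[np.sin(a),-np.cos(a)]))
i1=bot.get_image("scene");i2=bot.get_image("top")
cv2.imwrite("pics/s2.png",np.hstack([cv2.resize(i1[90:270,200:380],(400,400)),cv2.resize(i2[110:250,270:410],(400,400))]))
E
```

```text
[ 0.59148472 -0.24404086  0.17719494] [-3.11073640e+00  4.37542740e-01  4.64405349e-04] [-0.17584878  1.42856469 -3.65134214] 0.04573403433094788
343.9870949403124
tx,ty mm 0.3658273135050335 1.933530168435897
```

View pics/s2.png

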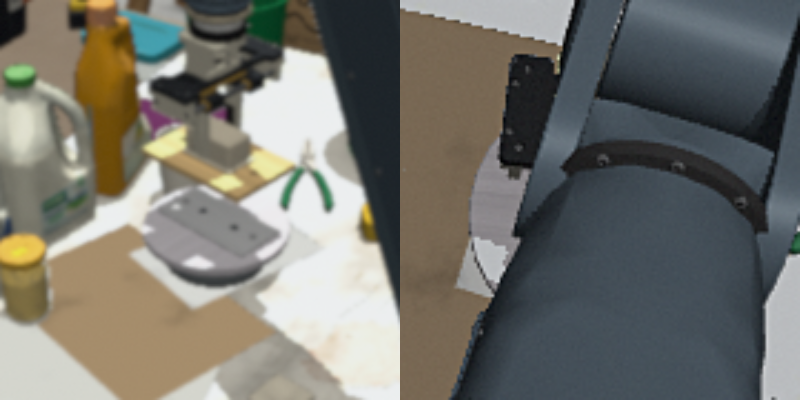

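The scene view shows the bat held level about 9 cm above the plate; the arm hides the wheel from the top camera. I'll lower it to just above the pin tips.

Call:
{"fn": "servo_tool", "kwargs": {
  "deltas": [
    {"tx": 0,"ty": 1,"tz": 10,"rx": 0,"ry": 0,"rz": 0},
    {"tx": 0,"ty": 1.5,"tz": 20,"rx": 0,"ry": 0,"rz": 0},
    {"tx": 0.3,"ty": 0,"tz": 25,"rx": 0,"ry": 0,"rz": 0},
    {"tx": 0,"ty": 0,"tz": 20,"rx": 0,"ry": 0,"rz": 0},
    {"tx": 0,"ty": 0,"tz": 9,"rx": 0,"ry": 0,"rz": 0},
    {"tx": 0,"ty": 0,"tz": 0,"rx": 0,"ry": 0,"rz": 0},
    {"tx": 0,"ty": 0,"tz": 0,"rx": 0,"ry": 0,"rz": 0},
    {"tx": 0,"ty": 0,"tz": 0,"rx": 0,"ry": 0,"rz": 0}
  ]
}}

```text
time: 7.5
eef_pos: [0.5918, -0.2481, 0.0944]
orientation: [3.11, -0.439, 0.003]
contact_force: [0.1, 0.3, -3.6]
gripper_width: 0.0454
grasp_force: 45.0
```

Call:
{"fn": "servo_tool", "kwargs": {
  "deltas": [
    {"tx": 0,"ty": 0,"tz": 1,"rx": 0,"ry": 0,"rz": 0},
    {"tx": 0,"ty": 0,"tz": 1,"rx": 0,"ry": 0,"rz": 0},
    {"tx": 0,"ty": 0,"tz": 1,"rx": 0,"ry": 0,"rz": 0},
    {"tx": 0,"ty": 0,"tz": 1,"rx": 0,"ry": 0,"rz": 0},
    {"tx": 0,"ty": 0,"tz": 0,"rx": 0,"ry": 0,"rz": 0},
    {"tx": 0,"ty": 0,"tz": 0,"rx": 0,"ry": 0,"rz": 0}
  ]
}}

```text
time: 8.0
eef_pos: [0.5911, -0.2478, 0.0891]
orientation: [-3.111, 0.439, 0.0]
contact_force: [-0.1, -0.8, -3.2]
gripper_width: 0.0457
grasp_force: 45.0
```

Call:
{"fn": "servo_tool", "kwargs": {
  "deltas": [
    {"tx": 0,"ty": 0,"tz": 1,"rx": 0,"ry": 0,"rz": 0},
    {"tx": 0,"ty": 0,"tz": 1,"rx": 0,"ry": 0,"rz": 0},
    {"tx": 0,"ty": 0,"tz": 0,"rx": 0,"ry": 0,"rz": 0},
    {"tx": 0,"ty": 0,"tz": 0,"rx": 0,"ry": 0,"rz": 0}
  ]
}}

```text
time: 8.33
eef_pos: [0.5911, -0.2478, 0.087]
orientation: [-3.111, 0.439, 0.0]
contact_force: [0.8, -0.2, -2.9]
gripper_width: 0.0455
grasp_force: 45.0
```

Call:
{"fn": "servo_tool", "kwargs": {
  "deltas": [
    {"tx": 0,"ty": 0,"tz": 0.5,"rx": 0,"ry": 0,"rz": 0},
    {"tx": 0,"ty": 0,"tz": 0.5,"rx": 0,"ry": 0,"rz": 0},
    {"tx": 0,"ty": 0,"tz": 0,"rx": 0,"ry": 0,"rz": 0},
    {"tx": 0,"ty": 0,"tz": 0,"rx": 0,"ry": 0,"rz": 0}
  ]
}}

```text
time: 8.67
eef_pos: [0.5911, -0.2478, 0.0861]
orientation: [3.111, -0.439, -0.0]
contact_force: [-0.8, 0.7, -3.4]
gripper_width: 0.0457
grasp_force: 45.0
```

Call:
{"fn": "servo_tool", "kwargs": {
  "deltas": [
    {"tx": 0,"ty": 0,"tz": 0.5,"rx": 0,"ry": 0,"rz": 0},
    {"tx": 0,"ty": 0,"tz": 0.5,"rx": 0,"ry": 0,"rz": 0},
    {"tx": 0,"ty": 0,"tz": 0,"rx": 0,"ry": 0,"rz": 0},
    {"tx": 0,"ty": 0,"tz": 0,"rx": 0,"ry": 0,"rz": 0}
  ]
}}

```text
time: 9.0
eef_pos: [0.5911, -0.2478, 0.0851]
orientation: [-3.111, 0.439, 0.0]
contact_force: [0.9, 0.1, -3.2]
gripper_width: 0.0457
grasp_force: 45.0
```

Call:
{"fn": "servo_tool", "kwargs": {
  "deltas": [
    {"tx": 0,"ty": 0,"tz": 0.3,"rx": 0,"ry": 0,"rz": 0},
    {"tx": 0,"ty": 0,"tz": 0.3,"rx": 0,"ry": 0,"rz": 0},
    {"tx": 0,"ty": 0,"tz": 0,"rx": 0,"ry": 0,"rz": 0},
    {"tx": 0,"ty": 0,"tz": 0,"rx": 0,"ry": 0,"rz": 0}
  ]
}}

```text
time: 9.33
eef_pos: [0.5911, -0.2478, 0.0845]
orientation: [-3.111, 0.439, 0.0]
contact_force: [0.0, 0.9, -4.2]
gripper_width: 0.0458
grasp_force: 45.0
```

Already 2.7 mm below the expected tip contact with no reaction, so the pins are probably in the holes. I'll keep going down gently.

Call:
{"fn": "servo_tool", "kwargs": {
  "deltas": [
    {"tx": 0,"ty": 0,"tz": 0.5,"rx": 0,"ry": 0,"rz": 0},
    {"tx": 0,"ty": 0,"tz": 0.5,"rx": 0,"ry": 0,"rz": 0},
    {"tx": 0,"ty": 0,"tz": 0,"rx": 0,"ry": 0,"rz": 0},
    {"tx": 0,"ty": 0,"tz": 0,"rx": 0,"ry": 0,"rz": 0}
  ]
}}

```text
time: 9.67
eef_pos: [0.5911, -0.2478, 0.0835]
orientation: [-3.111, 0.439, 0.0]
contact_force: [-0.2, 0.3, -2.7]
gripper_width: 0.0458
grasp_force: 45.0
```

Call:
{"fn": "servo_tool", "kwargs": {
  "deltas": [
    {"tx": 0,"ty": 0,"tz": 0.5,"rx": 0,"ry": 0,"rz": 0},
    {"tx": 0,"ty": 0,"tz": 0.5,"rx": 0,"ry": 0,"rz": 0},
    {"tx": 0,"ty": 0,"tz": 0,"rx": 0,"ry": 0,"rz": 0},
    {"tx": 0,"ty": 0,"tz": 0,"rx": 0,"ry": 0,"rz": 0}
  ]
}}

```text
time: 10.0
eef_pos: [0.5911, -0.2478, 0.0825]
orientation: [-3.111, 0.439, 0.0]
contact_force: [-0.6, -0.5, -4.4]
gripper_width: 0.0458
grasp_force: 45.0
```

Call:
{"fn": "servo_tool", "kwargs": {
  "deltas": [
    {"tx": 0,"ty": 0,"tz": 0.5,"rx": 0,"ry": 0,"rz": 0},
    {"tx": 0,"ty": 0,"tz": 0.5,"rx": 0,"ry": 0,"rz": 0},
    {"tx": 0,"ty": 0,"tz": 0,"rx": 0,"ry": 0,"rz": 0},
    {"tx": 0,"ty": 0,"tz": 0,"rx": 0,"ry": 0,"rz": 0}
  ]
}}

```text
time: 10.33
eef_pos: [0.5911, -0.2478, 0.0815]
orientation: [-3.111, 0.439, 0.0]
contact_force: [-0.1, -0.5, -4.0]
gripper_width: 0.0461
grasp_force: 45.0
```

Call:
{"fn": "servo_tool", "kwargs": {
  "deltas": [
    {"tx": 0,"ty": 0,"tz": 0.5,"rx": 0,"ry": 0,"rz": 0},
    {"tx": 0,"ty": 0,"tz": 0.3,"rx": 0,"ry": 0,"rz": 0},
    {"tx": 0,"ty": 0,"tz": 0,"rx": 0,"ry": 0,"rz": 0},
    {"tx": 0,"ty": 0,"tz": 0,"rx": 0,"ry": 0,"rz": 0}
  ]
}}

```text
time: 10.67
eef_pos: [0.5911, -0.2478, 0.0807]
orientation: [-3.111, 0.439, -0.0]
contact_force: [0.8, 0.3, -3.9]
gripper_width: 0.0458
grasp_force: 45.0
```

Call:
{"fn": "servo_tool", "kwargs": {
  "deltas": [
    {"tx": 0,"ty": 0,"tz": 0.3,"rx": 0,"ry": 0,"rz": 0},
    {"tx": 0,"ty": 0,"tz": 0.3,"rx": 0,"ry": 0,"rz": 0},
    {"tx": 0,"ty": 0,"tz": 0,"rx": 0,"ry": 0,"rz": 0},
    {"tx": 0,"ty": 0,"tz": 0,"rx": 0,"ry": 0,"rz": 0}
  ]
}}

```text
time: 11.0
eef_pos: [0.5911, -0.2478, 0.0802]
orientation: [3.111, -0.439, 0.0]
contact_force: [0.1, -0.3, -3.0]
gripper_width: 0.0457
grasp_force: 45.0
```

Call:
{"fn": "servo_tool", "kwargs": {
  "deltas": [
    {"tx": 0,"ty": 0,"tz": 0.3,"rx": 0,"ry": 0,"rz": 0},
    {"tx": 0,"ty": 0,"tz": 0,"rx": 0,"ry": 0,"rz": 0},
    {"tx": 0,"ty": 0,"tz": 0,"rx": 0,"ry": 0,"rz": 0}
  ]
}}

```text
time: 11.25
eef_pos: [0.5912, -0.2479, 0.0802]
orientation: [3.111, -0.439, 0.0]
contact_force: [-1.2, 0.1, 1.5]
gripper_width: 0.0456
grasp_force: 45.0
```

Call:
{"fn": "servo_tool", "kwargs": {
  "deltas": [
    {"tx": 0,"ty": 0,"tz": 0.3,"rx": 0,"ry": 0,"rz": 0},
    {"tx": 0,"ty": 0,"tz": 0,"rx": 0,"ry": 0,"rz": 0},
    {"tx": 0,"ty": 0,"tz": 0,"rx": 0,"ry": 0,"rz": 0}
  ]
}}

```text
time: 11.5
eef_pos: [0.5912, -0.2479, 0.0801]
orientation: [3.111, -0.439, 0.001]
contact_force: [-3.4, 1.5, 4.7]
gripper_width: 0.0458
grasp_force: 45.0
```

Contact came exactly at plate height (0.0801, against 0.0802 expected), so the bat is seated. I'll release and rise.

Call:
{"fn": "servo_tool", "kwargs": {
  "deltas": [
    {"tx": 0,"ty": 0,"tz": 0,"rx": 0,"ry": 0,"rz": 0},
    {"tx": 0,"ty": 0,"tz": 0,"rx": 0,"ry": 0,"rz": 0},
    {"tx": 0,"ty": 0,"tz": 0,"rx": 0,"ry": 0,"rz": 0},
    {"tx": 0,"ty": 0,"tz": 0,"rx": 0,"ry": 0,"rz": 0},
    {"tx": 0,"ty": 0,"tz": 0,"rx": 0,"ry": 0,"rz": 0},
    {"tx": 0,"ty": 0,"tz": 0,"rx": 0,"ry": 0,"rz": 0},
    {"tx": 0,"ty": 0,"tz": 0,"rx": 0,"ry": 0,"rz": 0},
    {"tx": 0,"ty": 0,"tz": 0,"rx": 0,"ry": 0,"rz": 0}
  ],
  "fingers": 85
}}

```text
time: 12.17
eef_pos: [0.5911, -0.2478, 0.0795]
orientation: [3.111, -0.439, -0.0]
contact_force: [-0.0, 0.2, -0.1]
gripper_width: 0.0848
grasp_force: 0.0
```

Call:
{"fn": "servo_tool", "kwargs": {
  "deltas": [
    {"tx": 0,"ty": 0,"tz": -5,"rx": 0,"ry": 0,"rz": 0},
    {"tx": 0,"ty": 0,"tz": -15,"rx": 0,"ry": 0,"rz": 0},
    {"tx": 0,"ty": 0,"tz": -25,"rx": 0,"ry": 0,"rz": 0},
    {"tx": 0,"ty": 0,"tz": -30,"rx": 0,"ry": 0,"rz": 0},
    {"tx": 0,"ty": 0,"tz": -30,"rx": 0,"ry": 0,"rz": 0},
    {"tx": 0,"ty": 0,"tz": -25,"rx": 0,"ry": 0,"rz": 0},
    {"tx": 0,"ty": 0,"tz": 0,"rx": 0,"ry": 0,"rz": 0},
    {"tx": 0,"ty": 0,"tz": 0,"rx": 0,"ry": 0,"rz": 0}
  ]
}}

```text
time: 12.83
eef_pos: [0.5916, -0.2481, 0.2112]
orientation: [3.11, -0.439, 0.004]
contact_force: [-0.8, 0.1, -0.7]
gripper_width: 0.0851
grasp_force: 0.0
```

```bash
python3 - <<'E'
from h import *
s=bot.state();print(s["eef_pos"],s["contact_force"],s["gripper_width"])
i1=bot.get_image("scene")
cv2.imwrite("pics/s3.png",cv2.resize(i1[140:260,220:380],(800,600),interpolation=cv2.INTER_CUBIC))
E
```

```text
[ 0.59157073 -0.24805308  0.21115662] [-0.75580604  0.11367911 -0.70600808] 0.08513870266286747
```

View pics/s3.png

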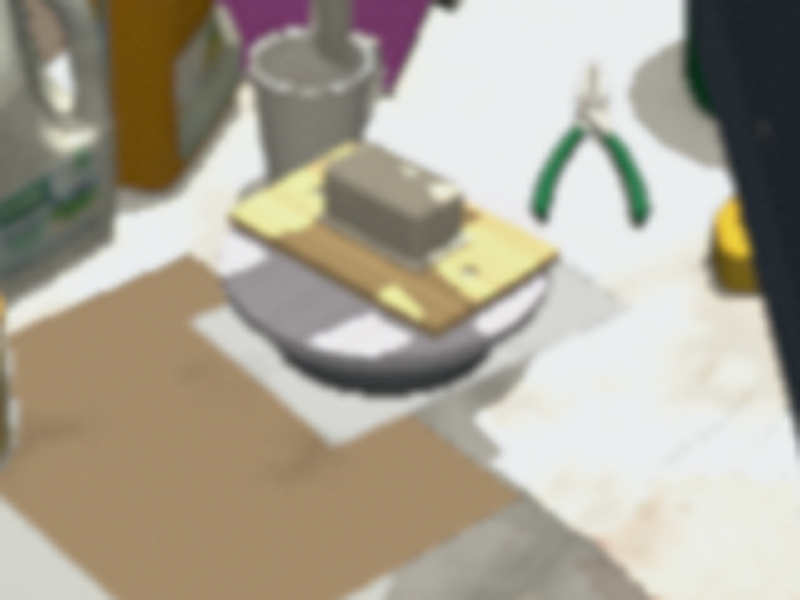

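The bat lies flat on the plate, with the front hole at crop (470,268) showing a pin in it, and nothing nearby has moved. Its height matches the seated value, so I'm handing in.

```bash
python3 -c "
from rig import bot
print(bot.job_done())"
```

```text
the job is handed in; nothing more can be done
None
```

I mounted the bat on the wheel, let go of it and handed the job in: both holes went over the pins on the first descent, and touchdown came at the plate's height at under 10 N. I saw nothing beside it disturbed, and the judge returned no verdict.

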